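# Index the lens dial and queue the next carrier

## Robot

A 6-joint arm with a two-finger parallel gripper is mounted at the origin on the work surface. World frame = base frame: x ahead of the robot, y to its left, z up, the work surface at z = 0. Lengths are in m, angles in rad, forces in N, time in s.
With the tool pointing down it reaches from about 0.35 to 0.775 m from the base axis. Payload 5.5 kg.
Tool frame: the origin (TCP) lies midway between the tips of the shut fingers; the grasp point (between the pads) lies 19 mm behind it; z points along the fingers, y is the direction in which the jaws open and shut (so a half turn about z gives the same grasp; the last joint's range is limited). The gripper opens to 85 mm and grips with 20 to 120 N. Pads are 22 mm wide; open, the fingers measure 114 mm over their backs; the gripper's body (76 mm by 85 mm) begins 54 mm behind the grasp point. The pads swing forward as they close: fully open they stand 13 mm farther back than shut.
Start: joints at [1.151, 0.313, 0.046, 1.304, 0, 1.431], TCP at [0.159, 0.553, 0.231] pointing down, gripper open.
Joint ranges: [-2.76, 2.76], [-0.86, 1.69], [-1.03, 1.26], [-2.2, 2.34], [-1.47, 1.5], [-3.14, 3.14]. Speed limits (rad/s): [2.57, 2.57, 3.14, 3.14, 3.14, 3.14].

## Interface

Orientations are given as a unit quaternion [w, x, y, z].
In Python, from workcell import env gives the robot as it stands.
- The arm moves only by the shell command python3 -m creep 'ROWS' [OPENING] [FORCE]. ROWS is JSON, a list of rows, each a list of 6 numbers: the shift along the tool's x, y, z in m, then the turn, a rotation vector about the tool's x, y, z in degrees. A call has exactly 8 rows; each row is the pose to reach, as a shift and turn from the pose commanded when the call began, along the tool's axes at that moment; what a row does not reach only later rows make up. A row lasts 1/10 s, in which the tool goes at most 50 mm and 8.59 degrees, less where a joint would pass 70% of its speed; a pose out of reach is approached as far as the arm can. A call with a gripper value outside its range is refused whole. OPENING is the finger opening in m, from 0 to 0.0854, set as the call begins (- or left out, the last holds). The fingers move at their own pace and stop on an object; FORCE is the grip in N (left out, the last holds). Time passes only in rows, so rows that repeat a pose let the fingers close, or fill a call up. It gives the time, the measured TCP pose, the force and the opening at its end, in the units of the state.
- env.get_state(): the state, without advancing time (a new reading comes with each control period).
- env.read_camera(name): name is "scene" or "top" or "wrist"; returns (picture, depth): 480x640x3 uint8, blue, green, red; 480x640 float32, m along the optical axis (not along the pixel's ray), 0 where there is no reading.
- env.camera_params(name): a dict with "fx", "fy", "cx", "cy" (pixels), "position" and "orientation" of the camera in the world. Camera axes: x right, y up, looking along -z (the intrinsics and any distortion apply to the point x, -y, -z); pixel columns grow to the right and rows downward; lengths in m; the calibration is good to about 2 mm. A picture is of the moment at which its call begins: read the wrist's pose just before it. camera_params takes no time and is no camera call; for the wrist camera it gives the pose at the moment of the call.
- env.hand_in(): hands the job in, once; it reports no verdict.
The state is a dict: "clock": time; "joint_pos": joint angles; "qvel": joint speeds; "tau": joint torques, N m; "tcp_pos": TCP position; "orientation": TCP orientation; "wrist_force": force on the tool from outside, world axes, zero at the start; "ft_torque": the same for the moment, N m; "finger_gap": finger opening in m.
Only numpy, scipy, OpenCV 4.12 (cv2) and the standard library are available. Lean on these libraries where they do the work, as an engineer would, in place of code of your own. Each camera call takes 0.05 s, during which the arm holds its last target. There are 200 camera calls.

## Task

Pull the dial's lock plunger out, turn the dial one station so that the loaded lens carrier (the plate with the two lens barrels on top, at the dial's left or right) comes to the unload side facing the robot and clicks into its detent, and push the plunger fully back in. Then lift that carrier off the dial, lay it lengthwise in the outfeed channel, lenses up, and close it up flush against the carrier already waiting there, leaving no gap. Leave the waiting carrier at its end stop, the blank plate in its nest on the dial, and everything else on the table where it is.

Things in the scene. Friction and masses are not known exactly. Their poses are not given: they have to be found in the camera images.
- indexer: Fixed base of the rotary indexing dial. Origin on the table under the dial's axis, z up; its -x side (towards the robot) is the unload side, the lock plunger is on its -y side. On it turns an aluminium disc of radius 150 mm, top 54 mm above the table, with a low hub (44 mm across, 8 mm high) and four nests, centres 90 mm from the axis, at rest on the -x, +y, +x and -y sides of the base.
- post_l (a point): Centre of the top, 114 mm above the table, of one of four round steel posts for turning the dial: 24 mm diameter, 60 mm tall, fixed rigidly to the disc (do not spin), 135 mm from the axis, midway between the nests. This one starts at the base's (-x, +y) diagonal and moves with the disc.
- post_r (a point): The same for the post that starts at the base's (-x, -y) diagonal.
- dial (a joint): Disc angle about the base's z, rad, positive anticlockwise from above, 0 at the start. Turns both ways, detent every 90 deg (1.571): leaving a rest takes up to about 10 N at a post; past 45 deg it is pulled on to the next rest, and let go it settles within 0.03 rad. Held within about 0.03 rad by the plunger's tongue while that is in.
- lock (a joint): Travel of the lock plunger, m: 0 fully in (locked), 0.036 fully out. Slides straight away from the dial's axis, along -y of indexer. Its tongue is clear of the disc's notches above 0.025. Stays where it is left; takes about 3 N to slide. Goes in only with the dial in a detent.
- lock_knob (a point): Centre of the top face of the plunger's upright round black knob, 24 mm diameter, 45 mm tall, top 97 mm above the table; moves with the plunger (215 mm from the dial's axis when fully in).
- unload (a point): Centre of the unload nest place, on the disc's top surface at the base's -x side (90 mm from the axis, 54 mm up); fixed to the base, same axes. Empty at the start. Every nest holds a carrier with its long side tangential, between steel lips 6 mm high with 1.5 mm clearance; there are no lips within 30 mm of the middle of the long sides.
- rear (a point): The same on the far (+x) side of the base; empty at the start.
- carrier: The loaded lens carrier: brown-orange plate 90 (x) x 48 (y) x 24 mm (z) with two black lens barrels of 39 mm diameter, 16 mm high, on top (40 mm high in all), about 0.2 kg. Origin at the centre of its underside. At the start in the dial's left (+y) or right (-y) nest. Grip it across its 48 mm width, at the middle of the long sides, above the 6 mm lips.
- blank: The blank carrier: the same plate with no barrels (two flat dark discs), 24 mm high, in the nest across the axis from the loaded one. Origin at the centre of its underside.
- outfeed: Fixed straight outfeed channel, 340 mm long along its x axis, origin on the table under its middle. Channel floor 20 mm above the table, 54 mm wide between two side rails 6 mm high and 6 mm thick. At its +x end (away from the robot) an end stop with its face at x = +150 mm; the -x end is open.
- queued: A second loaded lens carrier exactly like the first, already lying lengthwise in the channel against the end stop (within 2 mm), so that its centre is about 104 mm along +x of the outfeed's origin. Origin at the centre of its underside; loose.
- screwdriver: Bystander: screwdriver, 190 mm long, lying at the left of the dial, towards the robot; origin near its middle.
- solvent_bottle: Bystander: white bottle, 64 mm diameter, 150 mm tall; origin at centre of underside.
- lens_cap: Bystander: flat black round cap, 66 mm diameter, 22 mm high, standing between robot, dial and outfeed; origin at centre of underside.
- spacer_ring: Bystander: aluminium ring, 90 mm outside, 20 mm high, beyond the dial; origin at centre of underside.
- gauge_block: Bystander: steel block 60 x 100 x 40 mm, at the right of the outfeed; origin at centre of underside.
- scrap_bin: Bystander: grey open bin 160 x 130 x 60 mm at the right; origin at centre of underside.
There are look-alikes about, which are no part of the job. What is shaped like the blank but yellow is not meant. What is shaped like the carrier but green is not meant.

How it is judged:
By the outcome, as a careful person would: the job done as asked, in the order asked, and still so for the second after the job is handed in, with the robot touching nothing.
It also fails if it takes over 72 s, if anything falls off the work surface, if the arm or the gripper's body presses on something with over 40 N, if the wrist force passes 120 N, or if a joint passes its speed limit or range.

## Working session

There is one attempt and no reset: what is moved stays moved. The work goes in short steps, Python scripts to look and compute and a shell command to move; the robot and the scene stay as the last step left them, time stands still between calls to the robot, and variables do not carry over. Pictures are saved under pics/ and viewed, about 8 in all and at most 12, crops included, and the job is handed in when it is done.

```bash
ls; mkdir -p pics; python3 - <<'E'
from workcell import env
import cv2,json
print(env.get_state())
for n in("top","scene"):
    im,d=env.read_camera(n); cv2.imwrite(f"pics/{n}0.png",im); print(n,env.camera_params(n))
    import numpy as np; np.save(f"pics/{n}0.npy",d)
E
```

```text
pics
{'clock': 0.0, 'joint_pos': array([ 1.15137540e+00,  3.14018945e-01,  4.49527410e-02,  1.30363131e+00,
       -3.76425142e-05,  1.43117529e+00]), 'qvel': array([ 5.25194822e-06,  1.02384236e-03,  3.05027976e-04, -3.08796243e-03,
        1.40762124e-04,  8.84441784e-04]), 'tau': array([ 2.67189507e-04, -4.80622458e+01,  2.98537159e+01,  1.93896191e-02,
       -1.16125989e-04, -1.31726233e-05]), 'tcp_pos': array([0.15860403, 0.55213221, 0.23038763]), 'orientation': array([-2.44173677e-04,  1.39443958e-01,  9.90229508e-01, -9.18892147e-04]), 'wrist_force': array([0.37274339, 0.19332285, 0.04705846]), 'ft_torque': array([-0.00853582,  0.03277516, -0.04054752]), 'finger_gap': 0.08535951670826071}
top {'fx': 453.61199956380557, 'fy': 453.61199956380557, 'cx': 314.192761395251, 'cy': 243.12726852347257, 'position': array([0.34770319, 0.01259168, 1.23288326]), 'orientation': array([ 0.71451237,  0.07381144, -0.07520067, -0.69164211])}
scene {'fx': 581.6112456347548, 'fy': 581.6112456347548, 'cx': 323.4692746812669, 'cy': 232.13270516006588, 'position': array([ 1.59618337, -0.81041621,  1.15492354]), 'orientation': array([0.81105713, 0.38985823, 0.18825853, 0.3933899 ])}
```

View pics/top0.png

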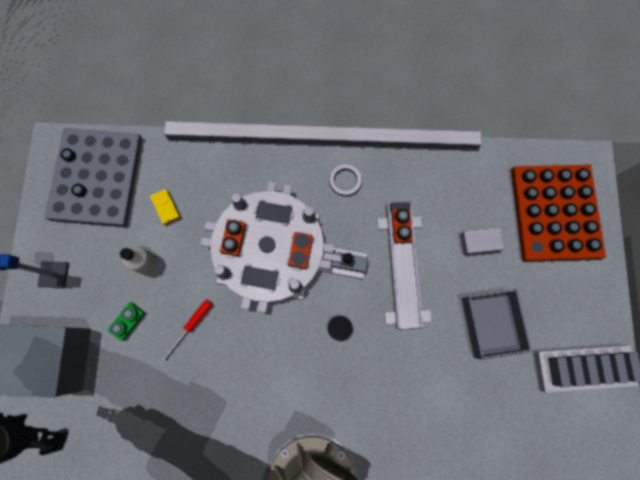

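View pics/scene0.png

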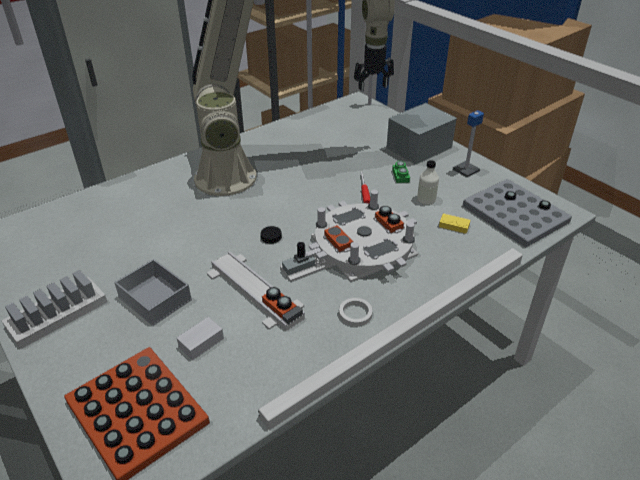

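The loaded orange carrier is in the dial's left nest at about (232,238) in the top picture, with the blank at (300,250). The knob is at (348,259) and the queued carrier at (402,225). Look-alikes are the yellow plate at (165,207) and the green carrier at (127,321). I'll measure everything and confirm in a crop.

```bash
cat > h.py <<'E'
import numpy as np,cv2
from scipy.spatial.transform import Rotation as R
from workcell import env
def rot(q): return R.from_quat(np.r_[q[1:],q[0]]).as_matrix()
def ray(p,u,v,z):
    """pixel -> world point on plane z"""
    d=rot(p["orientation"])@np.array([(u-p["cx"])/p["fx"],-(v-p["cy"])/p["fy"],-1.])
    return p["position"]+d*(z-p["position"][2])/d[2]
def proj(p,P):
    c=rot(p["orientation"]).T@(np.asarray(P)-p["position"]); return np.array([p["cx"]+p["fx"]*c[0]/-c[2],p["cy"]+p["fy"]*c[1]/c[2]])
def blobs(m,a=30):
    n,_,s,c=cv2.connectedComponentsWithStats(m.astype(np.uint8)); return [(c[i].round(1),s[i]) for i in range(1,n) if s[i][4]>a]
def world(p,d):
    v,u=np.mgrid[:480,:640]; C=np.stack([(u-p["cx"])/p["fx"]*d,-(v-p["cy"])/p["fy"]*d,-d],-1)
    return C@rot(p["orientation"]).T+p["position"]
def local(s,dxyz):  # world shift -> tool axes
    return rot(s["orientation"]).T@np.asarray(dxyz)
E
python3 - <<'E'
from h import *
im=cv2.imread("pics/top0.png");d=np.load("pics/top0.npy");p=env.camera_params("top");print(p.keys())
W=world(p,d);Z=W[...,2]
for c in [(150,400),(300,230),(404,290),(266,245),(348,258),(484,241)]: print(c,W[c[1],c[0]].round(4))
roi=np.zeros(Z.shape,bool);roi[170:320,190:380]=1
m=roi&(Z>.085)
for c,s in blobs(m,15): 
    print("tall",c,s,ray(p,*c,.114).round(4),np.median(Z[s[1]:s[1]+s[3],s[0]:s[0]+s[2]][m[s[1]:s[1]+s[3],s[0]:s[0]+s[2]]]).round(3))
hsv=cv2.cvtColor(im,cv2.COLOR_BGR2HSV)
o=((hsv[...,0]<15)|(hsv[...,0]>172))&(hsv[...,1]>120)&(hsv[...,2]>60)
o[:,500:]=0
o=cv2.morphologyEx(o.astype(np.uint8),cv2.MORPH_CLOSE,np.ones((9,9)))
for c,s in blobs(o): print("orange",c,s)
cr=cv2.resize(im[165:345,190:440],None,fx=3,fy=3,interpolation=cv2.INTER_CUBIC);cv2.imwrite("pics/crop1.png",cr)
E
```

```text
dict_keys(['fx', 'fy', 'cx', 'cy', 'position', 'orientation'])
(150, 400) [ 0.1836  0.4253 -0.0008]
(300, 230) [0.6351 0.0534 0.0536]
(404, 290) [ 0.4874 -0.2302  0.0195]
(266, 245) [0.5897 0.1413 0.0607]
(348, 258) [ 0.5559 -0.0732  0.0939]
(484, 241) [ 0.6244 -0.4434  0.0398]
tall [236.9 199.2] [232 194  11  12  92] [0.6965 0.2168 0.114 ] 0.114
tall [308.9 212.4] [305 207   9  12  91] [0.6675 0.0304 0.114 ] 0.113
tall [233.4 227.2] [226 220  16  15 180] [0.6221 0.2206 0.114 ] 0.095
tall [229.5 244.3] [222 237  16  15 183] [0.5774 0.2274 0.114 ] 0.095
tall [347.9 257.1] [343 253  10   9  71] [ 0.5545 -0.0714  0.114 ] 0.097
tall [220.1 270.6] [215 266  11  11  94] [0.5099 0.246  0.114 ] 0.114
tall [294.6 284.5] [290 280  10  10  83] [0.4813 0.0594 0.114 ] 0.114
orange [400.8 226.9] [392 209  20  34 349]
orange [233.7 239. ] [221 220  24  35 347]
orange [300.4 250.5] [289 233  23  35 358]
orange [197.7 315.5] [184 300  28  32 342]
```

View pics/crop1.png

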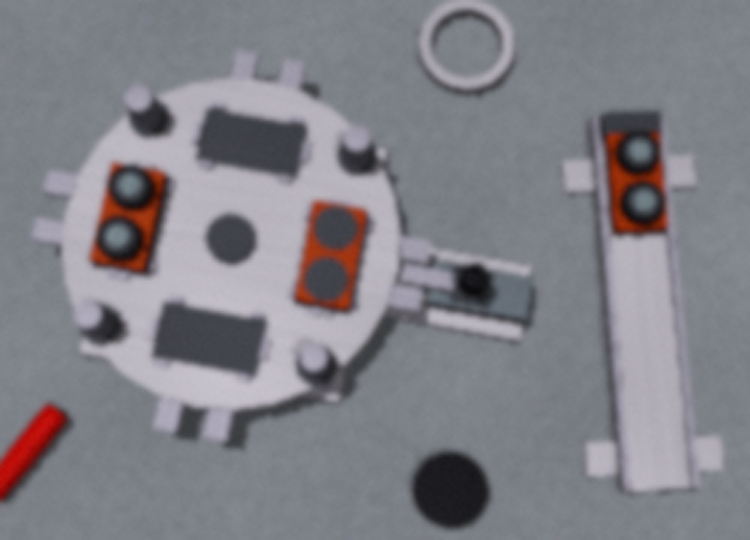

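The crop confirms it. The carrier with two barrels is in the left (+y) nest at crop (130,215), the flat-disc blank is at (330,255), the knob is at (472,280), and the channel holds the queued carrier at its far end. Carrying +y to -x means a turn of +90° (anticlockwise). Next I'll refine the geometry.

```bash
cat >> h.py <<'E'
def topscan(d,p):
    W=world(p,d);Z=W[...,2]
    roi=np.zeros(Z.shape,bool);roi[150:330,180:440]=1
    out={}
    for n,lo,hi,a in (("post",.107,.121,20),("barrel",.088,.1005,20),("q",.053,.066,20)):
        m=roi&(Z>lo)&(Z<hi)
        if n=="q": m[:,:380]=0
        m=cv2.morphologyEx(m.astype(np.uint8),cv2.MORPH_OPEN,np.ones((3,3)))
        h={"post":.114,"barrel":.094,"q":.060}[n]
        out[n]=[(c,s[4],ray(p,*c,h)) for c,s in blobs(m,a)]
    return out
E
python3 - <<'E'
from h import *
d=np.load("pics/top0.npy");p=env.camera_params("top");W=world(p,d);Z=W[...,2]
o=topscan(d,p)
for k in o:
    for c,a,P in o[k]: print(k,c,a,P.round(4))
P=np.array([x[2][:2] for x in o["post"]]); c=P.mean(0); print("centre",c,[ (np.degrees(np.arctan2(*(q-c)[::-1])).round(2),np.hypot(*(q-c)).round(4)) for q in P])
# channel edges (outer rail tops z=.026): per row between feet
L=[];Rr=[]
for v in range(250,308,3):
    u=np.where((Z[v,380:440]>.012))[0]+380
    L.append(ray(p,u.min()-.5,v,.023)[:2]);Rr.append(ray(p,u.max()+.5,v,.023)[:2])
for E in (L,Rr):
    x,y,x0,y0=cv2.fitLine(np.float32(E),cv2.DIST_HUBER,0,.01,.01).ravel(); s=np.sign(x); print("line ang",np.degrees(np.arctan2(y*s,x*s)),"at x=.5 y=",y0+(.5-x0)*y/x)
for v in (205,208,212,316,320,322,324,326,328,330): print(v,Z[v,398 if v<300 else 408].round(3),ray(p,398 if v<300 else 408,v,.02).round(3)[:2])
print("cap",W[328,340],"driver",W[315,198])
E
```

```text
post [236. 198.] 65 [0.6996 0.2193 0.114 ]
post [308.8 211.2] 69 [0.6706 0.0307 0.114 ]
post [219.2 270. ] 72 [0.5113 0.2483 0.114 ]
post [294.5 284.1] 73 [0.4823 0.0596 0.114 ]
barrel [233. 227.] 165 [0.6275 0.2254 0.094 ]
barrel [229.6 244.4] 173 [0.5813 0.2309 0.094 ]
barrel [348.4 254.6] 23 [ 0.5647 -0.074   0.094 ]
q [402.6 215.8] 152 [ 0.6818 -0.2202  0.06  ]
q [404.4 232. ] 152 [ 0.6373 -0.2246  0.06  ]
centre [0.59096766 0.13949403] [(np.float64(36.3), np.float64(0.1348)), (np.float64(-53.78), np.float64(0.1348)), (np.float64(126.2), np.float64(0.1348)), (np.float64(-143.7), np.float64(0.1349))]
line ang 4.3395104 at x=.5 y= -0.20092474
line ang 4.705136 at x=.5 y= -0.26974225
205 0.042 [ 0.724 -0.216]
208 0.042 [ 0.715 -0.216]
212 0.061 [ 0.704 -0.215]
316 0.021 [ 0.419 -0.24 ]
320 0.02 [ 0.408 -0.24 ]
322 0.018 [ 0.403 -0.24 ]
324 0.022 [ 0.398 -0.24 ]
326 0.021 [ 0.393 -0.24 ]
328 0.021 [ 0.387 -0.24 ]
330 0.001 [ 0.382 -0.24 ]
cap [ 0.38172321 -0.06069537  0.02063406] driver [0.40290398 0.31191205 0.03205024]
```

```bash
cat >> h.py <<'E'
def to(x,y,z,psi):
    """print tool-frame shift (mm) and turn (deg) from the present pose to x,y,z with jaws along yaw psi"""
    s=env.get_state();M=rot(s["orientation"]);a=np.radians(psi)
    T=np.array([[-np.sin(a),np.cos(a),0],[np.cos(a),np.sin(a),0],[0,0,-1]]) # columns below: x=psi+90,y=psi,z=down
    T=np.stack([[-np.sin(a),np.cos(a),0],[np.cos(a),np.sin(a),0],[0,0,-1]],1)
    r=R.from_matrix(M.T@T).as_rotvec(degrees=True)
    print("t",round(s["clock"],2),"shift m",(M.T@(np.array([x,y,z])-s["tcp_pos"])).round(4),"turn",r.round(2),"F",s["wrist_force"].round(1),"gap",round(s["finger_gap"],4),"tcp",s["tcp_pos"].round(4))
E
python3 -c "
from h import *
to(.5575,-.073,.15,-8.75)"
```

```text
t 0.1 shift m [-0.5561 -0.4906  0.0812] turn [-9.000e-02  6.000e-02  8.272e+01] F [-0.3 -0.1  0.9] gap 0.0851 tcp [0.1586 0.5522 0.2305]
```

```bash
python3 -m creep '[[-0.02,-0.018,0,0,0,3],[-0.055,-0.048,0,0,0,8],[-0.09,-0.08,0,0,0,14],[-0.127,-0.112,0,0,0,20],[-0.164,-0.145,0,0,0,26],[-0.2,-0.177,0,0,0,31],[-0.237,-0.209,0,0,0,37],[-0.275,-0.243,0,0,0,43]]' 0.06
python3 -c "
from h import *
to(.5575,-.073,.15,-8.75)"
```

```text
clock: 0.9
tcp_pos: [0.356, 0.2423, 0.2312]
orientation: [-0.0, 0.494, 0.869, 0.0]
wrist_force: [0.3, 0.2, -0.1]
finger_gap: 0.0597
t 0.9 shift m [-0.374   0.012   0.0811] turn [ 1.00e-02 -1.00e-02  3.95e+01] F [ 0.3  0.2 -0.1] gap 0.0597 tcp [0.356  0.2423 0.2312]
```

```bash
python3 -m creep '[[-0.048,0.002,0,0,0,5],[-0.096,0.004,0,0,0,10],[-0.145,0.005,0,0,0,15],[-0.194,0.006,0.01,0,0,21],[-0.242,0.008,0.025,0,0,27],[-0.29,0.01,0.045,0,0,32],[-0.335,0.011,0.065,0,0,36],[-0.374,0.012,0.081,0,0,39.5]]'
python3 - <<'E'
from h import *
to(.5575,-.073,.15,-8.75)
p=env.camera_params("wrist"); im,d=env.read_camera("wrist"); cv2.imwrite("pics/w1.png",im); np.save("pics/w1.npy",d)
print(p["position"],proj(p,[.5575,-.073,.097]))
W=world(p,d);m=(W[...,2]>.09)&(W[...,2]<.103)&(d>0)
for c,s in blobs(m,100): print(c,s,ray(p,*c,.097))
E
```

```text
clock: 1.7
tcp_pos: [0.5586, -0.0726, 0.1487]
orientation: [-0.0, 0.759, 0.651, -0.0]
wrist_force: [0.4, 0.1, -0.0]
finger_gap: 0.0596
t 1.7 shift m [-0.0006 -0.0011 -0.0013] turn [-0.06 -0.01  0.  ] F [ 0.4  0.1 -0. ] gap 0.0596 tcp [ 0.5586 -0.0726  0.1487]
[ 0.56873799 -0.00254874  0.29172254] [322.92965437 267.69840875]
[133.9  29.5] [103   0  45  51 719] [0.49012937 0.0538052  0.097     ]
[515.7  29.5] [503   0  43  51 731] [0.66166191 0.02734418 0.097     ]
[324.4 265.7] [ 303  243   44   45 1466] [ 0.55845501 -0.07199282  0.097     ]
```

View pics/w1.png

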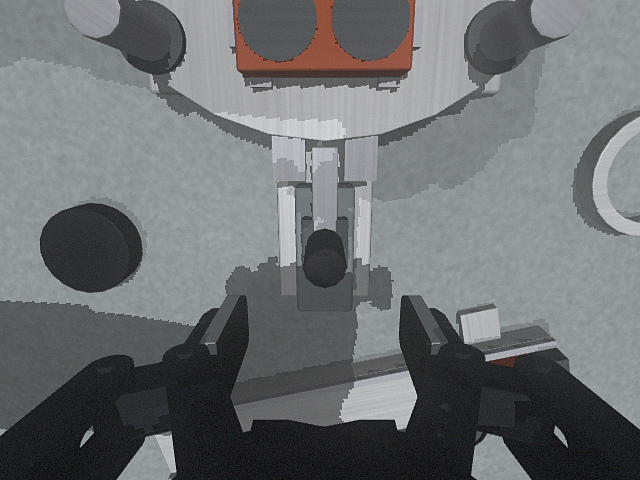

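```bash
python3 -m creep '[[0,0,0.02,0,0,0],[0,0,0.05,0,0,0],[0,0,0.075,0,0,0],[0,0,0.084,0,0,0],[0,0,0.084,0,0,0],[0,0,0.084,0,0,0],[0,0,0.084,0,0,0],[0,0,0.084,0,0,0]]' && python3 -m creep '[[0,0,0,0,0,0],[0,0,0,0,0,0],[0,0,0,0,0,0],[0,0,0,0,0,0],[0,0,0,0,0,0],[0,0,0,0,0,0],[0,0,0,0,0,0],[0,0,0,0,0,0]]' 0.015 40
```

```text
clock: 2.55
tcp_pos: [0.5593, -0.0707, 0.0677]
orientation: [0.001, 0.758, 0.653, 0.001]
wrist_force: [0.2, -1.0, 0.0]
finger_gap: 0.0604
clock: 3.35
tcp_pos: [0.5593, -0.0707, 0.0669]
orientation: [0.001, 0.758, 0.653, 0.001]
wrist_force: [4.3, -0.1, 4.9]
finger_gap: 0.023
```

```bash
python3 -m creep '[[-0.005,0,0,0,0,0],[-0.01,0,0,0,0,0],[-0.016,0,0,0,0,0],[-0.022,0,0,0,0,0],[-0.028,0,0,0,0,0],[-0.034,0,0,0,0,0],[-0.034,0,0,0,0,0],[-0.034,0,0,0,0,0]]'
```

```text
clock: 4.15
tcp_pos: [0.5541, -0.1047, 0.0669]
orientation: [0.001, 0.758, 0.652, 0.001]
wrist_force: [4.2, -1.1, 4.7]
finger_gap: 0.0229
```

```bash
python3 -m creep '[[0,0,0,0,0,0],[0,0,0,0,0,0],[0,0,0,0,0,0],[0,0,-0.02,0,0,0],[0,0,-0.05,0,0,0],[0,0,-0.085,0,0,0],[0,0,-0.1,0,0,0],[0,0,-0.1,0,0,0]]' 0.05
python3 - <<'E'
from h import *
to(.5113,.2483,.165,36.25)
p=env.camera_params("top"); im,d=env.read_camera("top"); W=world(p,d)
print(W[140:300,95:160][(W[140:300,95:160,2]>.1)].mean(0))
p=env.camera_params("wrist"); im,d=env.read_camera("wrist"); W=world(p,d);m=(W[...,2]>.09)&(W[...,2]<.103)&(d>0)
for c,s in blobs(m,100): print(c,s,ray(p,*c,.097))
E
```

```text
clock: 4.95
tcp_pos: [0.5542, -0.1045, 0.1685]
orientation: [0.002, 0.758, 0.653, 0.001]
wrist_force: [0.3, 0.1, -0.1]
finger_gap: 0.0501
t 4.95 shift m [ 0.3425 -0.0948  0.0029] turn [  0.18   0.11 -44.78] F [ 0.3  0.1 -0.1] gap 0.0501 tcp [ 0.5542 -0.1045  0.1685]
[0.52231397 0.43013843 0.20732408]
[324.8 259.2] [ 305  239   41   41 1250] [ 0.55317757 -0.10607105  0.097     ]
```

The plunger is out by 34.5 mm, so the tongue is clear. Moving to post_l.

```bash
python3 -m creep '[[0.04,-0.011,0,0,0,-5],[0.085,-0.023,0,0,0,-11],[0.13,-0.036,0,0,0,-17],[0.175,-0.048,0,0,0,-23],[0.22,-0.061,0,0,0,-29],[0.265,-0.073,0,0,0,-35],[0.31,-0.086,0,0,0,-41],[0.3425,-0.095,0.003,0,0,-45]]' 
python3 - <<'E'
from h import *
to(.5113,.2483,.078,36.25)
p=env.camera_params("wrist"); im,d=env.read_camera("wrist"); W=world(p,d);m=(W[...,2]>.108)&(W[...,2]<.121)&(d>0)
for c,s in blobs(m,100): print(c,s,ray(p,*c,.114))
E
```

```text
clock: 5.85
tcp_pos: [0.5081, 0.251, 0.1613]
orientation: [-0.001, 0.448, 0.894, -0.001]
wrist_force: [1.2, -0.2, 0.7]
finger_gap: 0.0502
t 5.85 shift m [-0.0042  0.0012  0.0833] turn [-0.16 -0.08  0.53] F [ 1.2 -0.2  0.7] gap 0.0502 tcp [0.5081 0.251  0.1613]
[326.9 275.5] [ 306  254   43   44 1517] [0.5106248  0.24942959 0.114     ]
```

```bash
python3 -m creep '[[-0.003,0,0,0,0,0.5],[-0.003,0,0.02,0,0,0.5],[-0.003,0,0.05,0,0,0.5],[-0.003,0,0.08,0,0,0.5],[-0.003,0,0.085,0,0,0.5],[-0.003,0,0.085,0,0,0.5],[-0.003,0,0.085,0,0,0.5],[-0.003,0,0.085,0,0,0.5]]' 0.034
python3 - <<'E'
from h import *
to(.5113,.2483,.078,36.25)
s=env.get_state(); c=np.array([.591,.1395]); q=s["tcp_pos"]; v=q[:2]-c
for th in (6,12,18,24,30,36,42,48,54,60,66,72,78,84,88,90,92):
    w=c+R.from_euler('z',th,degrees=True).as_matrix()[:2,:2]@v
    print(th,local(s,[*(w-q[:2]),0]).round(4)[:2])
E
```

```text
clock: 6.7
tcp_pos: [0.513, 0.2463, 0.0798]
orientation: [0.001, 0.455, 0.891, 0.001]
wrist_force: [-0.7, -0.1, 1.3]
finger_gap: 0.0339
t 6.7 shift m [ 0.0026 -0.0002  0.0018] turn [ 0.13  0.05 -0.32] F [-0.7 -0.1  1.3] gap 0.0339 tcp [0.513  0.2463 0.0798]
6 [-0.0008 -0.0138]
12 [-0.003  -0.0275]
18 [-0.0066 -0.0408]
24 [-0.0116 -0.0537]
30 [-0.018  -0.0661]
36 [-0.0256 -0.0776]
42 [-0.0343 -0.0884]
48 [-0.0441 -0.0981]
54 [-0.0549 -0.1068]
60 [-0.0666 -0.1143]
66 [-0.0789 -0.1205]
72 [-0.0919 -0.1254]
78 [-0.1052 -0.1289]
84 [-0.1189 -0.1311]
88 [-0.1281 -0.1317]
90 [-0.1328 -0.1317]
92 [-0.1374 -0.1316]
```

```bash
python3 -m creep '[[-0.0008,-0.0138,0,0,0,-6],[-0.003,-0.0275,0,0,0,-12],[-0.0066,-0.0408,0,0,0,-18],[-0.0116,-0.0537,0,0,0,-24],[-0.018,-0.0661,0,0,0,-30],[-0.0256,-0.0776,0,0,0,-36],[-0.0343,-0.0884,0,0,0,-42],[-0.0441,-0.0981,0,0,0,-48]]'
```

```text
clock: 7.5
tcp_pos: [0.4605, 0.1542, 0.0803]
orientation: [0.003, 0.05, 0.999, 0.002]
wrist_force: [2.5, 3.8, 1.1]
finger_gap: 0.0341
```

```bash
python3 -m creep '[[-0.0008,-0.0138,0,0,0,-6],[-0.003,-0.0275,0,0,0,-12],[-0.0066,-0.0408,0,0,0,-18],[-0.0116,-0.0537,0,0,0,-24],[-0.018,-0.0661,0,0,0,-30],[-0.0256,-0.0776,0,0,0,-36],[-0.0315,-0.085,0,0,0,-40],[-0.0315,-0.085,0,0,0,-40]]'
python3 - <<'E'
from h import *
s=env.get_state();v=s["tcp_pos"][:2]-[.591,.1395];print(np.degrees(np.arctan2(v[1],v[0]))%360-126.2,np.hypot(*v))
to(.4823,.0596,.17,126.25)
E
```

```text
clock: 8.3
tcp_pos: [0.4827, 0.0641, 0.0798]
orientation: [0.002, -0.291, 0.957, -0.001]
wrist_force: [-0.9, -0.3, -0.1]
finger_gap: 0.0343
88.65492204199167 0.13194530171926896
t 8.3 shift m [ 0.0026 -0.0037 -0.0902] turn [-0.15  0.16 -2.37] F [-0.9 -0.3 -0.1] gap 0.0343 tcp [0.4827 0.0641 0.0798]
```

```bash
python3 -m creep '[[0,0,0,0,0,0],[0,0,0,0,0,0],[0,0,-0.02,0,0,0],[0,0,-0.05,0,0,0],[0,0,-0.08,0,0,0],[0,0,-0.1,0,0,0],[0,0,-0.1,0,0,0],[0,0,-0.1,0,0,0]]' 0.04
python3 - <<'E'
from h import *
to(.5532,-.1061,.165,-8.75)
to(.5532,-.1061,.165,171.25)
p=env.camera_params("top"); im,d=env.read_camera("top"); cv2.imwrite("pics/top2.png",im);o=topscan(d,p)
for k in o:
    for c,a,P in o[k]: print(k,c.round(1),a,P.round(4))
E
```

```text
clock: 9.1
tcp_pos: [0.4806, 0.0656, 0.1782]
orientation: [0.0, -0.292, 0.956, -0.0]
wrist_force: [0.0, 0.2, 0.7]
finger_gap: 0.0401
t 9.1 shift m [ 0.0357 -0.183   0.0133] turn [3.0000e-02 3.0000e-02 1.3273e+02] F [0.  0.2 0.7] gap 0.0401 tcp [0.4806 0.0656 0.1782]
t 9.1 shift m [ 0.0357 -0.183   0.0133] turn [-2.000e-02  3.000e-02 -4.727e+01] F [0.  0.2 0.7] gap 0.0401 tcp [0.4806 0.0656 0.1782]
post [236.  198.1] 70 [0.6994 0.2193 0.114 ]
post [219.5 270.1] 75 [0.5111 0.2475 0.114 ]
barrel [360.7 259.8] 51 [ 0.5523 -0.1056  0.094 ]
q [402.7 215.8] 151 [ 0.6819 -0.2205  0.06  ]
q [404.  232.1] 147 [ 0.637  -0.2236  0.06  ]
```

```bash
python3 -m creep '[[0.003,-0.015,0,0,0,-4],[0.009,-0.045,0,0,0,-10],[0.015,-0.075,0,0,0,-17],[0.021,-0.105,0,0,0,-24],[0.026,-0.135,0,0,0,-31],[0.031,-0.16,0,0,0,-38],[0.0357,-0.183,0,0,0,-44],[0.0357,-0.183,0,0,0,-47.3]]' 0.06
python3 - <<'E'
from h import *
to(.5532,-.1061,.067,171.25)
p=env.camera_params("wrist"); im,d=env.read_camera("wrist"); W=world(p,d);m=(W[...,2]>.09)&(W[...,2]<.103)&(d>0)
cv2.imwrite("pics/w2.png",im)
for c,s in blobs(m,100): print(c,s,ray(p,*c,.097))
E
```

```text
clock: 9.95
tcp_pos: [0.5536, -0.1089, 0.176]
orientation: [-0.001, -0.651, 0.759, 0.001]
wrist_force: [0.6, -0.1, 0.1]
finger_gap: 0.0601
t 9.95 shift m [-0.0027  0.0005  0.109 ] turn [ 0.12 -0.01  0.03] F [ 0.6 -0.1  0.1] gap 0.0601 tcp [ 0.5536 -0.1089  0.176 ]
[323.3 251.3] [ 304  232   39   39 1155] [ 0.55277867 -0.10902044  0.097     ]
```

```bash
python3 -m creep '[[-0.002,0,0.02,0,0,0],[-0.002,0,0.06,0,0,0],[-0.002,0,0.095,0,0,0],[-0.002,0,0.108,0,0,0],[-0.002,0,0.108,0,0,0],[-0.002,0,0.108,0,0,0],[-0.002,0,0.108,0,0,0],[-0.002,0,0.108,0,0,0]]' && python3 -m creep '[[0,0,0,0,0,0],[0,0,0,0,0,0],[0,0,0,0,0,0],[0,0,0,0,0,0],[0,0,0,0,0,0],[0,0,0,0,0,0],[0,0,0,0,0,0],[0,0,0,0,0,0]]' 0.015 50 && python3 -m creep '[[-0.005,0,0,0,0,0],[-0.01,0,0,0,0,0],[-0.015,0,0,0,0,0],[-0.02,0,0,0,0,0],[-0.025,0,0,0,0,0],[-0.03,0,0,0,0,0],[-0.033,0,0,0,0,0],[-0.033,0,0,0,0,0]]'
```

```text
clock: 10.8
tcp_pos: [0.555, -0.105, 0.0721]
orientation: [0.001, -0.651, 0.759, -0.001]
wrist_force: [-0.6, 0.0, -0.2]
finger_gap: 0.0599
clock: 11.6
tcp_pos: [0.5541, -0.1048, 0.071]
orientation: [0.0, -0.651, 0.759, -0.001]
wrist_force: [-0.2, 0.4, 6.1]
finger_gap: 0.0227
clock: 12.4
tcp_pos: [0.5591, -0.0724, 0.071]
orientation: [-0.0, -0.651, 0.759, -0.001]
wrist_force: [-1.4, -2.0, 5.4]
finger_gap: 0.0224
```

```bash
python3 -m creep '[[-0.0005,0,0,0,0,0],[-0.001,0,0,0,0,0],[-0.0015,0,0,0,0,0],[-0.002,0,0,0,0,0],[-0.0025,0,0,0,0,0],[-0.003,0,0,0,0,0],[-0.003,0,0,0,0,0],[-0.003,0,0,0,0,0]]'
```

```text
clock: 13.2
tcp_pos: [0.5595, -0.0702, 0.071]
orientation: [-0.0, -0.651, 0.759, -0.001]
wrist_force: [-1.6, -3.4, 4.6]
finger_gap: 0.0226
```

```bash
python3 -m creep '[[-0.0005,0,0,0,0,0],[-0.001,0,0,0,0,0],[-0.0015,0,0,0,0,0],[-0.002,0,0,0,0,0],[-0.0025,0,0,0,0,0],[-0.003,0,0,0,0,0],[-0.003,0,0,0,0,0],[-0.003,0,0,0,0,0]]'
```

```text
clock: 14.0
tcp_pos: [0.5595, -0.0701, 0.071]
orientation: [-0.003, -0.65, 0.76, -0.003]
wrist_force: [-3.8, -12.7, 5.4]
finger_gap: 0.0225
```

```bash
python3 -m creep '[[0.002,0,0,0,0,0],[0.003,0,0,0,0,0],[0.003,0,0,0,0,0],[0.003,0,0,0,0,0],[0.003,0,-0.02,0,0,0],[0.003,0,-0.05,0,0,0],[0.003,0,-0.08,0,0,0],[0.003,0,-0.105,0,0,0]]' 0.05
python3 - <<'E'
from h import *
a=np.radians(171.25)
to(.591-.09*np.cos(np.radians(-8.75)),.1395-.09*np.sin(np.radians(-8.75)),.17,171.25)
p=env.camera_params("wrist"); im,d=env.read_camera("wrist"); W=world(p,d);m=(W[...,2]>.09)&(W[...,2]<.103)&(d>0)
for c,s in blobs(m,100): print(c,s,ray(p,*c,.097))
E
```

```text
clock: 14.8
tcp_pos: [0.5593, -0.0686, 0.1767]
orientation: [0.0, -0.651, 0.759, -0.0]
wrist_force: [0.3, 0.5, 0.1]
finger_gap: 0.0497
t 14.8 shift m [-0.2106  0.0902  0.0067] turn [-0.04  0.01  0.06] F [0.3 0.5 0.1] gap 0.0497 tcp [ 0.5593 -0.0686  0.1767]
[323. 242.] [ 304  222   39   40 1167] [ 0.55811581 -0.07439465  0.097     ]
```

The plunger is back in: the knob returned 35 mm and then hit a hard stop at 12.7 N. Now to the carrier in the unload nest.

```bash
python3 -m creep '[[-0.02,0.009,0,0,0,0],[-0.055,0.024,0,0,0,0],[-0.095,0.041,0,0,0,0],[-0.135,0.058,0,0,0,0],[-0.17,0.073,0,0,0,0],[-0.195,0.084,0,0,0,0],[-0.2106,0.0902,0,0,0,0],[-0.2106,0.0902,0,0,0,0]]' 0.075
python3 - <<'E'
from h import *
p=env.camera_params("wrist"); im,d=env.read_camera("wrist"); W=world(p,d);m=(W[...,2]>.088)&(W[...,2]<.1)&(d>0)
B=[]
for c,s in blobs(m,300): print(c,s,ray(p,*c,.094)); B.append(ray(p,*c,.094))
cv2.imwrite("pics/w3.png",im)
p=env.camera_params("top"); im,d=env.read_camera("top"); cv2.imwrite("pics/top3.png",im)
to(.502,.1532,.061,171.25)
print(np.mean(B,0))
E
```

```text
clock: 15.65
tcp_pos: [0.501, 0.1551, 0.1751]
orientation: [0.0, -0.653, 0.758, 0.0]
wrist_force: [-0.1, -0.2, -0.1]
finger_gap: 0.0748
[319.9 208.7] [ 288  177   65   65 3238] [0.49852323 0.12917437 0.094     ]
[319.9 280.1] [ 290  251   61   60 2833] [0.50536044 0.17401936 0.094     ]
[327.8 370.2] [311 361  35  23 367] [0.50990255 0.23905064 0.094     ]
t 15.75 shift m [-1.000e-04 -2.000e-04  1.141e-01] turn [ 0.   -0.01  0.1 ] F [0.  0.5 1.1] gap 0.0749 tcp [0.5018 0.1531 0.1751]
[0.50459541 0.18074812 0.094     ]
```

View pics/w3.png

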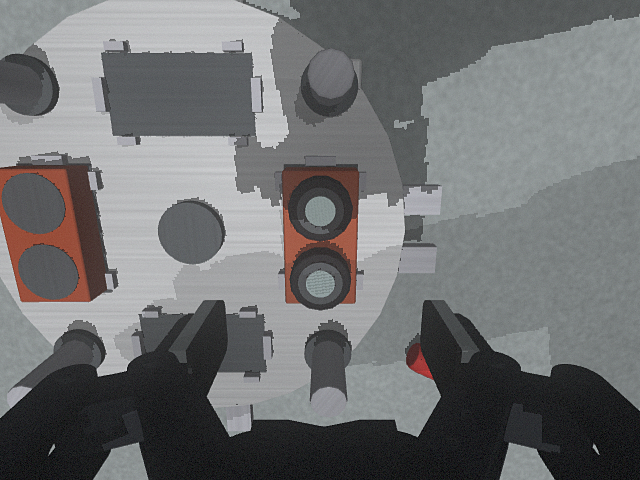

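```bash
python3 -m creep '[[0,0,0.02,0,0,0],[0,0,0.055,0,0,0],[0,0,0.09,0,0,0],[0,0,0.107,0,0,0],[0,0,0.114,0,0,0],[0,0,0.114,0,0,0],[0,0,0.114,0,0,0],[0,0,0.114,0,0,0]]'; python3 -c "
from h import *
to(.502,.1532,.061,171.25)"
```

```text
clock: 16.55
tcp_pos: [0.5032, 0.1528, 0.0626]
orientation: [0.001, -0.651, 0.759, -0.001]
wrist_force: [-0.4, -0.5, 0.5]
finger_gap: 0.075
t 16.55 shift m [-0.0003  0.0013  0.0016] turn [-0.14  0.05 -0.01] F [-0.4 -0.5  0.5] gap 0.075 tcp [0.5032 0.1528 0.0626]
```

Now correct slightly, close, and grip.

```bash
python3 -m creep '[[0,0.001,0.001,0,0,0],[0,0.001,0.001,0,0,0],[0,0.001,0.001,0,0,0],[0,0.001,0.001,0,0,0],[0,0.001,0.001,0,0,0],[0,0.001,0.001,0,0,0],[0,0.001,0.001,0,0,0],[0,0.001,0.001,0,0,0]]' 0.03 50 && python3 -m creep '[[0,0,-0.003,0,0,0],[0,0,-0.008,0,0,0],[0,0,-0.015,0,0,0],[0,0,-0.03,0,0,0],[0,0,-0.05,0,0,0],[0,0,-0.075,0,0,0],[0,0,-0.1,0,0,0],[0,0,-0.11,0,0,0]]'
python3 - <<'E'
from h import *
to(.555,-.2308,.16,94.6)
p=env.camera_params("top"); im,d=env.read_camera("top"); cv2.imwrite("pics/top4.png",im)
p=env.camera_params("wrist"); im,d=env.read_camera("wrist"); cv2.imwrite("pics/w4.png",im)
E
```

```text
clock: 17.35
tcp_pos: [0.5017, 0.1531, 0.0613]
orientation: [0.001, -0.651, 0.759, -0.001]
wrist_force: [-0.6, -0.8, 6.7]
finger_gap: 0.0468
clock: 18.15
tcp_pos: [0.5017, 0.1532, 0.1729]
orientation: [0.001, -0.651, 0.759, -0.001]
wrist_force: [1.4, 0.2, -2.0]
finger_gap: 0.0466
t 18.15 shift m [ 0.3715 -0.1109  0.0128] turn [-0.09  0.15 76.67] F [ 1.4  0.2 -2. ] gap 0.0466 tcp [0.5017 0.1532 0.1729]
```

View pics/w4.png

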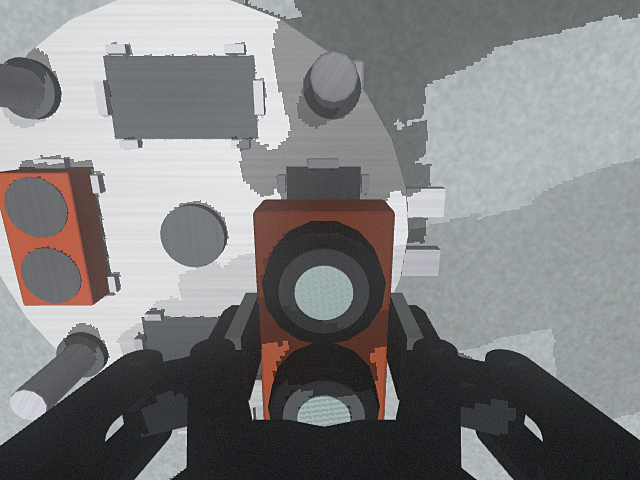

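The carrier is held level, lenses up (barrels at (322,293) and (322,410)), and its nest is empty. Next, carry it to the channel.

```bash
python3 -m creep '[[0.015,-0.004,0,0,0,4],[0.045,-0.013,0,0,0,10],[0.085,-0.025,0,0,0,17],[0.125,-0.037,0,0,0,25],[0.165,-0.049,0,0,0,33],[0.205,-0.061,0,0,0,41],[0.245,-0.073,0,0,0,49],[0.285,-0.085,0,0,0,57]]'; python3 -c "
from h import *
to(.555,-.2308,.12,94.6)"
```

```text
clock: 19.05
tcp_pos: [0.5407, -0.1429, 0.1684]
orientation: [-0.001, -0.207, 0.978, 0.001]
wrist_force: [0.2, 0.5, -0.7]
finger_gap: 0.0469
t 19.05 shift m [ 0.0225 -0.0863  0.0483] turn [ 0.12 -0.12 19.34] F [ 0.2  0.5 -0.7] gap 0.0469 tcp [ 0.5407 -0.1429  0.1684]
```

```bash
python3 -m creep '[[0.006,-0.02,0,0,0,5],[0.012,-0.045,0,0,0,10],[0.017,-0.065,0,0,0,15],[0.02,-0.078,0.01,0,0,18],[0.0225,-0.086,0.03,0,0,19.3],[0.0225,-0.0863,0.048,0,0,19.3],[0.0225,-0.0863,0.048,0,0,19.3],[0.0225,-0.0863,0.048,0,0,19.3]]'
python3 - <<'E'
from h import *
to(.555,-.2308,.027,94.6)
p=env.camera_params("wrist"); im,d=env.read_camera("wrist"); cv2.imwrite("pics/w5.png",im)
for x in (.41,.45,.62): # predicted channel centreline for comparison
    print(proj(p,[x,-.2353+(x-.5)*np.tan(np.radians(4.6)),.02]).round(0))
E
```

```text
clock: 19.85
tcp_pos: [0.5557, -0.2289, 0.121]
orientation: [-0.001, -0.043, 0.999, 0.001]
wrist_force: [0.5, -0.4, -1.3]
finger_gap: 0.0471
t 19.85 shift m [ 0.0006 -0.002   0.094 ] turn [ 0.11 -0.15  0.37] F [ 0.5 -0.4 -1.3] gap 0.0471 tcp [ 0.5557 -0.2289  0.121 ]
[321. -10.]
[321.  69.]
[320. 330.]
```

View pics/w5.png

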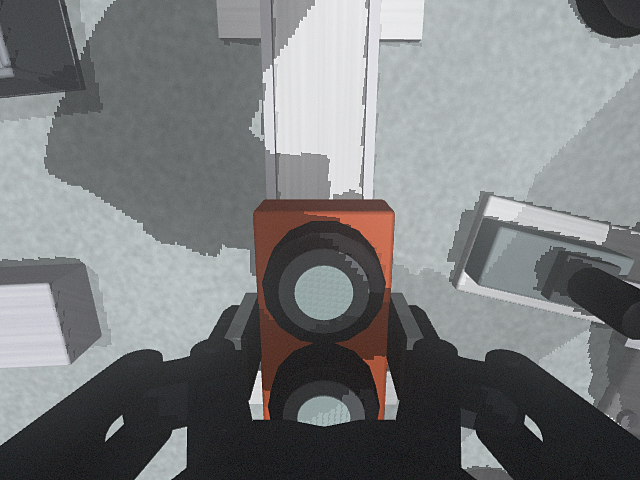

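```bash
python3 -m creep '[[0,-0.001,0.02,0,0,0.3],[0,-0.0015,0.045,0,0,0.3],[0,-0.002,0.065,0,0,0.3],[0,-0.002,0.078,0,0,0.3],[0,-0.002,0.085,0,0,0.3],[0,-0.002,0.088,0,0,0.3],[0,-0.002,0.09,0,0,0.3],[0,-0.002,0.09,0,0,0.3]]'; python3 -c "
from h import *
to(.555,-.2308,.027,94.6)"
```

```text
clock: 20.7
tcp_pos: [0.5574, -0.2318, 0.033]
orientation: [0.001, -0.041, 0.999, -0.0]
wrist_force: [-0.7, 0.0, -2.0]
finger_gap: 0.0465
t 20.7 shift m [0.0023 0.0012 0.006 ] turn [-0.04  0.06  0.07] F [-0.7  0.  -2. ] gap 0.0465 tcp [ 0.5574 -0.2318  0.033 ]
```

```bash
python3 -m creep '[[0,0.001,0.001,0,0,0],[0,0.001,0.002,0,0,0],[0,0.001,0.003,0,0,0],[0,0.001,0.004,0,0,0],[0,0.001,0.005,0,0,0],[0,0.001,0.006,0,0,0],[0,0.001,0.006,0,0,0],[0,0.001,0.006,0,0,0]]'
```

```text
clock: 21.5
tcp_pos: [0.5568, -0.2305, 0.0274]
orientation: [0.0, -0.041, 0.999, -0.0]
wrist_force: [-2.8, 0.9, 5.6]
finger_gap: 0.0467
```

```bash
python3 -m creep '[[0,0,-0.001,0,0,0],[0,0,-0.001,0,0,0],[0,0,-0.001,0,0,0],[0,0,-0.001,0,0,0],[0,0,-0.02,0,0,0],[0,0,-0.05,0,0,0],[0,0,-0.08,0,0,0],[0,0,-0.1,0,0,0]]' 0.062
python3 - <<'E'
from h import *
p=env.camera_params("wrist"); im,d=env.read_camera("wrist"); cv2.imwrite("pics/w6.png",im); W=world(p,d)
m=(W[...,2]>.053)&(W[...,2]<.066)&(d>0)
for c,s in blobs(m,200): print(c,s,ray(p,*c,.06))
u=np.array([np.cos(np.radians(4.6)),np.sin(np.radians(4.6))]);b=np.array([.557,-.2307])-.075*u
to(*b,.13,94.6)
E
```

```text
clock: 22.3
tcp_pos: [0.5574, -0.2309, 0.1283]
orientation: [0.001, -0.041, 0.999, -0.0]
wrist_force: [-0.0, -0.0, 0.1]
finger_gap: 0.0621
[16.7 44.2] [   0    0   39   83 1697] [ 0.45790175 -0.39241799  0.06      ]
[324.5 215.1] [ 291  182   68   68 3598] [ 0.53210158 -0.2324628   0.06      ]
[578.6 273. ] [565 257  42  41 582] [ 0.55451655 -0.08125018  0.06      ]
[324.4 289.6] [ 293  259   64   63 3172] [ 0.5771787  -0.22882048  0.06      ]
[322.7 372.7] [ 293  344   60   58 2723] [ 0.63425009 -0.22522257  0.06      ]
[322.5 415.6] [296 405  53  21 799] [ 0.66693727 -0.22271388  0.06      ]
t 22.35 shift m [0.0768 0.0013 0.0011] turn [-0.21  0.32  0.07] F [ 1.  -0.2  2.7] gap 0.0619 tcp [ 0.5589 -0.2317  0.1315]
```

View pics/w6.png

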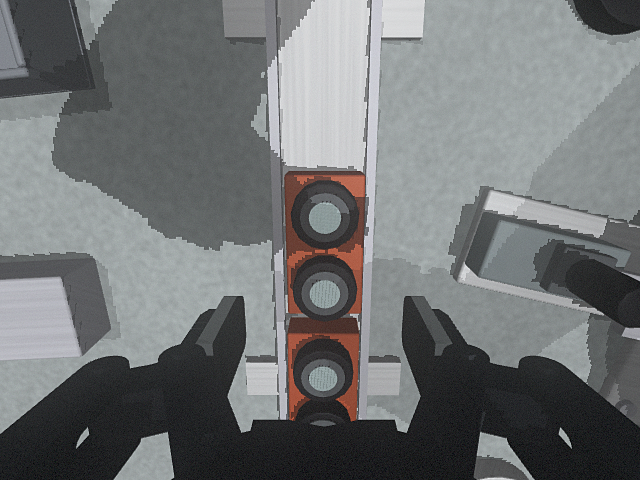

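The carrier sits between the rails, lenses up, about 12 mm short of the queued one (seam near row 318). Next, push from behind with shut fingers.

```bash
python3 -m creep '[[0.03,0,0,0,0,0],[0.06,0.001,0,0,0,0],[0.077,0.001,0,0,0,0],[0.077,0.001,0.02,0,0,0],[0.077,0.001,0.05,0,0,0],[0.077,0.001,0.08,0,0,0],[0.077,0.001,0.098,0,0,0],[0.077,0.001,0.098,0,0,0]]' 0 20;  python3 -c "
from h import *
to(.482,-.2367,.03,94.6)"
```

```text
clock: 23.15
tcp_pos: [0.4776, -0.2342, 0.0252]
orientation: [-0.002, -0.041, 0.999, 0.002]
wrist_force: [-1.8, 0.4, 0.2]
finger_gap: -0.0002
t 23.15 shift m [-0.0042 -0.0028 -0.0049] turn [ 0.23 -0.27  0.06] F [-1.8  0.4  0.2] gap -0.0002 tcp [ 0.4776 -0.2342  0.0252]
```

```bash
python3 -m creep '[[-0.005,-0.001,-0.003,0,0,0],[-0.01,-0.002,-0.003,0,0,0],[-0.015,-0.002,-0.003,0,0,0],[-0.019,-0.002,-0.003,0,0,0],[-0.022,-0.002,-0.003,0,0,0],[-0.025,-0.002,-0.003,0,0,0],[-0.028,-0.002,-0.003,0,0,0],[-0.03,-0.002,-0.003,0,0,0]]'; python3 -m creep '[[-0.0005,0,0,0,0,0],[-0.001,0,0,0,0,0],[-0.0015,0,0,0,0,0],[-0.002,0,0,0,0,0],[-0.0025,0,0,0,0,0],[-0.003,0,0,0,0,0],[-0.003,0,0,0,0,0],[-0.003,0,0,0,0,0]]'
```

```text
clock: 23.95
tcp_pos: [0.5101, -0.2352, 0.0312]
orientation: [-0.0, -0.041, 0.999, 0.0]
wrist_force: [-1.4, 0.5, 2.0]
finger_gap: -0.0002
clock: 24.75
tcp_pos: [0.5132, -0.2351, 0.0313]
orientation: [0.0, -0.041, 0.999, 0.0]
wrist_force: [0.2, 0.1, -0.5]
finger_gap: 0.0002
```

```bash
python3 -m creep '[[-0.0005,0,0,0,0,0],[-0.001,0,0,0,0,0],[-0.0015,0,0,0,0,0],[-0.002,0,0,0,0,0],[-0.0025,0,0,0,0,0],[-0.003,0,0,0,0,0],[-0.003,0,0,0,0,0],[-0.003,0,0,0,0,0]]'
```

```text
clock: 25.55
tcp_pos: [0.5157, -0.2348, 0.0312]
orientation: [-0.0, -0.041, 0.999, 0.0]
wrist_force: [-3.3, 0.8, 1.4]
finger_gap: -0.0001
```

```bash
python3 -m creep '[[-0.0005,0,0,0,0,0],[-0.001,0,0,0,0,0],[-0.0015,0,0,0,0,0],[-0.002,0,0,0,0,0],[-0.0025,0,0,0,0,0],[-0.003,0,0,0,0,0],[-0.003,0,0,0,0,0],[-0.003,0,0,0,0,0]]'
```

```text
clock: 26.35
tcp_pos: [0.5161, -0.2347, 0.0312]
orientation: [-0.003, -0.04, 0.999, -0.0]
wrist_force: [-10.9, -1.7, 8.0]
finger_gap: -0.0001
```

The push ran against the end stop: 11 N with no further motion. Backing off and checking.

```bash
python3 -m creep '[[0.005,0,0,0,0,0],[0.015,0,0,0,0,0],[0.03,0,0,0,0,0],[0.035,0,-0.02,0,0,0],[0.035,0,-0.05,0,0,0],[0.035,0,-0.09,0,0,0],[0.035,0,-0.13,0,0,0],[0.035,0,-0.16,0,0,0]]'; python3 -m creep '[[0.02,0.02,-0.01,0,0,0],[0.05,0.05,-0.02,0,0,0],[0.08,0.08,-0.04,0,0,0],[0.1,0.11,-0.06,0,0,0],[0.1,0.14,-0.08,0,0,0],[0.1,0.17,-0.08,0,0,0],[0.1,0.19,-0.08,0,0,0],[0.1,0.19,-0.08,0,0,0]]'
python3 - <<'E'
from h import *
p=env.camera_params("top"); im,d=env.read_camera("top"); o=topscan(d,p)
for k in o:
    for c,a,P in o[k]: print(k,c.round(1),a,P.round(4))
a=cv2.resize(im[165:345,190:440],None,fx=3,fy=3,interpolation=cv2.INTER_CUBIC);cv2.imwrite("pics/end.png",a)
im0=cv2.imread("pics/top0.png"); print([ (c,s[4]) for c,s in blobs(cv2.absdiff(im,im0).max(2)>60,40)])
E
```

```text
clock: 27.15
tcp_pos: [0.4849, -0.2379, 0.1941]
orientation: [0.002, -0.041, 0.999, -0.001]
wrist_force: [1.2, -0.3, -0.2]
finger_gap: -0.0002
clock: 27.95
tcp_pos: [0.3687, -0.0545, 0.2717]
orientation: [0.001, -0.042, 0.999, 0.0]
wrist_force: [0.5, -0.4, -0.3]
finger_gap: -0.0001
post [236.1 198. ] 70 [0.6996 0.219  0.114 ]
post [308.8 211.1] 67 [0.6709 0.0307 0.114 ]
post [219.4 270.2] 72 [0.5109 0.2478 0.114 ]
post [294.4 284. ] 71 [0.4825 0.0599 0.114 ]
barrel [348.3 256.8] 59 [ 0.559  -0.0739  0.094 ]
q [402.5 215.5] 162 [ 0.6827 -0.22    0.06  ]
q [404.  231.8] 149 [ 0.6378 -0.2236  0.06  ]
q [405.2 248.1] 159 [ 0.5936 -0.2263  0.06  ]
q [406.3 265.9] 151 [ 0.5461 -0.2287  0.06  ]
[(array([274.9, 208.7]), np.int32(156)), (array([239.3, 239.1]), np.int32(223)), (array([224.4, 238.4]), np.int32(87)), (array([302.4, 252.3]), np.int32(154)), (array([403.6, 259.1]), np.int32(634)), (array([354.9, 274.2]), np.int32(66)), (array([327.3, 314.5]), np.int32(252)), (array([407.4, 309.1]), np.int32(588)), (array([339.8, 327.5]), np.int32(532)), (array([392.7, 352.3]), np.int32(75)), (array([389.9, 426.5]), np.int32(1457)), (array([260.4, 436.2]), np.int32(1031)), (array([157.7, 435.1]), np.int32(3442)), (array([ 26.5, 437.5]), np.int32(1976)), (array([321. , 428.7]), np.int32(47)), (array([320., 464.]), np.int32(2488))]
```

View pics/end.png

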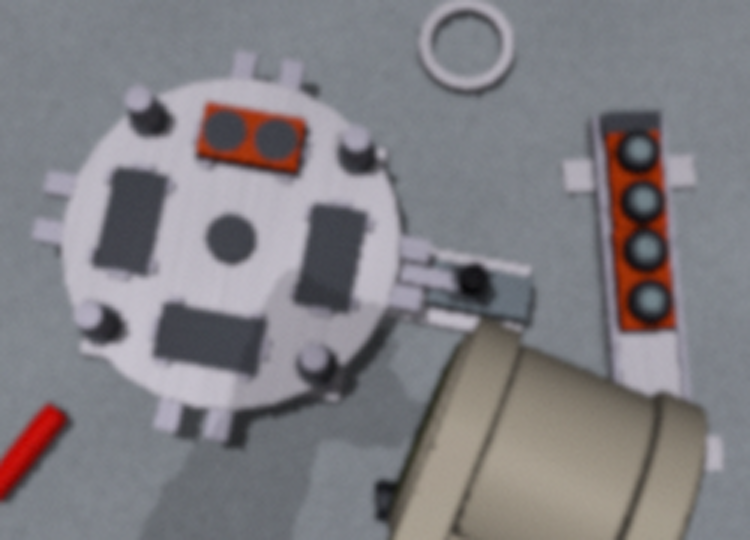

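```bash
python3 -m creep '[[-0.02,-0.02,0,0,0,0],[-0.05,-0.05,0,0,0,0],[-0.08,-0.08,0.01,0,0,0],[-0.11,-0.11,0.03,0,0,0],[-0.14,-0.14,0.05,0,0,0],[-0.17,-0.16,0.07,0,0,0],[-0.19,-0.163,0.08,0,0,0],[-0.19,-0.163,0.08,0,0,0]]'
python3 - <<'E'
from h import *
p=env.camera_params("wrist"); im,d=env.read_camera("wrist"); W=world(p,d)
m=(W[...,2]>.053)&(W[...,2]<.066)&(d>0)
for c,s in blobs(m,200): print(c,s,ray(p,*c,.06))
s=proj(p,[.615,-.2263,.044]).astype(int);print(s,env.get_state()["tcp_pos"])
c=im[max(0,s[1]-100):s[1]+100,s[0]-120:s[0]+120];cv2.imwrite("pics/seam.png",cv2.resize(c,None,fx=3,fy=3,interpolation=cv2.INTER_CUBIC))
E
```

```text
clock: 28.8
tcp_pos: [0.5725, -0.2051, 0.1876]
orientation: [-0.001, -0.04, 0.999, 0.001]
wrist_force: [-0.7, -0.1, 0.2]
finger_gap: 0.0001
[36.1 42. ] [   0    0   60   70 1360] [ 0.46198015 -0.39731035  0.06      ]
[608.5 294.7] [  566   165    74   267 11515] [0.60418214 0.01624864 0.06      ]
[290.2 195.4] [ 263  169   55   54 2290] [ 0.54727456 -0.23050428  0.06      ]
[495.5 222.5] [485 210  30  35 260] [ 0.55515723 -0.08142659  0.06      ]
[291.7 256.3] [ 266  231   52   52 2059] [ 0.5925287  -0.22685691  0.06      ]
[283.1 304.3] [266 286  41  47 986] [ 0.63184573 -0.23123372  0.06      ]
[292 276] [ 0.571411   -0.20446063  0.1890451 ]
```

View pics/seam.png

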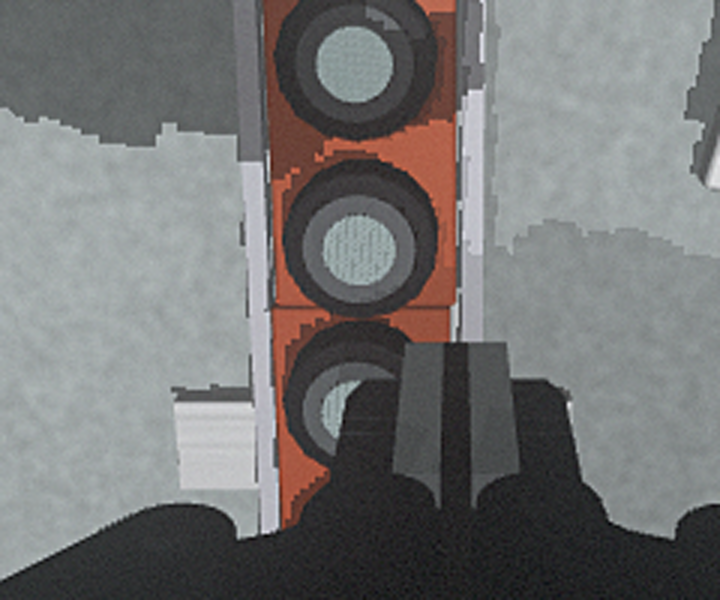

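The seam at crop row ~308 is closed with no visible gap, and the robot touches nothing. Handing in.

```bash
python3 -c "
from workcell import env
print(env.hand_in(), env.get_state()['clock'])"
```

```text
the job is handed in; nothing more can be done
the job is handed in; nothing more can be done
```

The job is done and handed in at about 29 s of the 72 s allowed; the hand-in gave no verdict.

**What I did:** I pulled the lock plunger out about 34.5 mm and turned the dial +90° (anticlockwise) by post_l. I then pushed the plunger back in until it hit a hard stop. The carrier went into the outfeed channel, lenses up, and I pushed it from behind up to the queued carrier until the force reached 11 N with no further movement.

**What the last checks showed:**
- **Dial:** the posts are back on their stations within about 1 mm, and the blank is in its nest, now on the far side.
- **Plunger:** the knob is back within about 2 mm of where it started, which is the spread of the camera readings.
- **Outfeed:** the wrist picture shows a closed seam. The top view puts the two carriers' centres about 90.5 mm apart, against 90 mm for flush, which is within measurement noise. The queued carrier is within about 1 mm of where it was.
- **Other objects:** nothing looks moved in the final picture of the dial and outfeed area. I did not check the rest of the table item by item; the picture-difference check also picked up the arm and its shadows.
- **Disagreement:** knob positions read by the wrist camera differed by about 3 mm between opposite wrist orientations, so I judged the plunger fully in by its travel and the hard stop.

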